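Lock the quarter-turn filter into the drinks-table water dispenser

ROBOT

A 7-joint arm with a two-finger parallel gripper is mounted at the origin on the work surface. World frame = base frame: x ahead of the robot, y to its left, z up, the work surface at z = 0. Lengths are in m, angles in rad, forces in N, time in s.
With the tool pointing down it reaches from about 0.4 to 0.85 m from the base axis. Payload 10.4 kg.
Tool frame: the origin (TCP) lies between the finger pads; the fingertips stand 14 mm ahead of it and the grasp point (between the pads) lies 5 mm behind it (r.finger_overhang is the z of the fingertips in the tool frame, in m); z points along the fingers, y is the line along which they close (so a half turn about z gives the same grasp; the last joint's range is limited). The gripper opens to 87 mm and grips with 3 to 60 N. Pads are 19 mm wide; open, the fingers measure 117 mm over their backs; the gripper's body (75 mm by 190 mm) begins 51 mm behind the grasp point.
Start: joints at [1.151, 0.332, -0.065, 1.46, 0.022, 1.35, -0.088], TCP at [0.242, -0.576, 0.237] pointing down, gripper open.
Joint ranges: [-2.6, 2.6], [-0.5, 2.12], [-1.47, 1.34], [0.16, 2.42], [-1.27, 4.41], [0.06, 2.06], [-2.6, 2.6]. Speed limits (rad/s): [2.22, 2.22, 2.79, 2.79, 3.14, 3.14, 3.14].

INTERFACE

Orientations are given as a unit quaternion [x, y, z, w].
In Python, from bench import r, optics gives the robot as it stands.
- The arm moves only by the shell command python3 -m pendant 'ROWS' [FORCE]. ROWS is JSON, a list of rows, each a list of 7 numbers: the closure, from -1 (fully open) to 1 (shut), then the shift along the tool's x, y, z scaled (see below), then the turn, a rotation vector about the tool's x, y, z scaled (see below). In form: [[grip, x, y, z, rx, ry, rz], ...]. A call has 1 to 8 rows; each row is the pose to reach, as a shift and turn from the pose commanded when the call began, along the tool's axes at that moment; what a row does not reach only later rows make up. The controller multiplies each number of a shift by 0.3 m and each number of a turn by 120 degrees. A row lasts 1/8 s, in which the tool goes at most 62.5 mm and 10.7 degrees, less where a joint would pass 70% of its speed; a pose out of reach is approached as far as the arm can. A call with a number of a shift or a turn outside -1 to 1 is refused whole. A call with a gripper value outside its range is refused whole. The fingers move at their own pace and stop on an object; FORCE is the grip in N (left out, the last holds). Time passes only in rows, so rows that repeat a pose let the fingers close. It gives the time, the measured TCP pose, the force, the opening and the grip force at its end, in the units of the state.
- r.read_state(): the state, without advancing time (a new reading comes with each control period).
- optics.camera(name): name is "scene" or "top"; returns a dict with "pixels" (400x640x3 uint8, red, green, blue), "vfov" (degrees; the focal length in pixels is half the picture's height over the tangent of half this angle, whatever the lens; pixels are square), "cx", "cy" (the principal point, pixels), "rvec" (rotation vector, rad) and "tvec" (3), from world to camera coordinates, as OpenCV has them. Camera axes: x right, y down, z forward; pixel columns grow to the right and rows downward; lengths in m; the calibration is good to about 2 mm. A picture is of the moment at which its call begins. There is no depth.
- r.close_job(): hands the job in; it is judged then, once.
The state is a dict: "time": time; "joint_positions": joint angles; "joint_vel": joint speeds; "joint_torque": joint torques, N m; "ee_pos": TCP position; "eef_rot": TCP orientation; "ft_force": force on the tool from outside, world axes, zero at the start; "torque": the same for the moment, N m; "width": finger opening in m; "grip_force": force on a finger pad.
Only numpy, scipy, OpenCV 4.12 (cv2) and the standard library are available. Lean on these libraries where they do the work, as an engineer would, in place of code of your own. Each camera call takes 0.05 s, during which the arm holds its last target. There are 200 camera calls.

TASK

Fit the new water filter into the sloping port of the dispenser: enter its lugs in the slots, push it down fully against the spring and twist it a quarter turn clockwise, so that it stays locked in its notches when let go. Then press the blue reset button on the dispenser right down and let it spring back; do not disturb the bottles and bar things.

Things in the scene. Friction and masses are not known exactly. Their poses are not given: they have to be found in the camera images.
- cartridge: The loose filter cartridge, 116 mm tall, about 160 g, standing upright on its grey spigot. Origin: centre of the spigot's underside; z up its axis. Grey spigot 37 mm diameter (tapered to 28 mm over the lowest 5 mm), z 0 to 27 mm; white round body, 58 mm diameter with a blue band, z 27 to 88 mm; blue grip fin on top, z 88 to 116 mm. Half a turn about z makes no difference.
- cartridge_fin (a point): Centre of the cartridge's blue upright grip fin, 102 mm above its underside. The fin is 44 mm long along the cartridge's x, 14 mm thick along its y, 28 mm high, and points the same way as the two lugs.
- cartridge_lug (a point): Tip of one of the two red lugs on the spigot, 26 mm from the axis along the cartridge's +x; the other is along -x. Each is 8 mm wide and 6 mm thick (8 to 14 mm above the underside).
- port: The round grey filter port (76 mm outside diameter, 40 mm long) on the dispenser. Origin: centre of the mouth in the plane of the rim, 160 mm above the sideboard. z points out of the mouth along its axis, which leans 35 degrees from vertical to the dispenser's front, roughly towards the robot; y is level, x runs up the slope. The mouth is a 40 mm hole in a rim 10 mm thick.
- port_slot (a point): Outer end of one of the two entry slots for the lugs, on the port's +y side (the other at -y), marked yellow; 13 mm wide, reaching 28.5 mm from the axis. Once the spigot's underside is 25 to 27 mm below the mouth plane (27: the white body meets the rim) the lugs are clear under the rim and can turn clockwise, seen looking into the mouth (from +y to +x). The other way is blocked.
- port_notch (a point): Green mark on the rim over one of the two locking notches, on the port's +x side (the other at -x), a quarter turn clockwise from the slots; there the turn meets a stop. Over the notch the rim is 6 mm thick: let go here, the cartridge springs back 7 mm, the lugs rise into the notches and it is locked, with about 2 mm of play; the fin then lies along the port's x.
- plunger (a joint): Travel of the black spring plunger in the port: 0 m up (it then meets the spigot's underside 14 mm below the mouth plane), 0.013 m when the cartridge is fully pushed in, 0.006 m when locked. It pushes the cartridge out with 5 N at 0, rising 350 N per m to about 10 N.
- port_home (a point): A point on the port's axis 20 mm below the mouth plane: where the cartridge's origin (spigot underside) stands when locked.
- dispenser: The fixed white tabletop water dispenser. Origin: on the sideboard straight below the centre of the port's mouth; x points to its back, z up. White base 340 mm wide (y from -158 to 182 mm), x from -80 to 120 mm, 70 mm high; port neck in the middle; a clear tank on its +y side (y 101 to 179 mm, x -35 to 115 mm), 197 mm high with its cap.
- reset (a joint): Travel of the reset button, a spring push button: 0 m up, 0.006 m right down (5 N). It springs back by itself.
- reset_top (a point): Centre of the top of the blue reset button (28 mm diameter), facing straight up, in a black housing on the dispenser's base, 120 mm to the -y side of the port; it is pressed straight down.
- tumbler: Loose glass tumbler, 76 mm diameter, 95 mm tall; origin under its centre. Leave alone.
- rum0: Closed amber rum bottle, 76 mm diameter, 270 mm tall, at the back; origin under its centre. Leave alone.
- rum1: Another such bottle. Leave alone.
- rum2: Another such bottle. Leave alone.
- bowl: Blue ceramic bowl, 140 mm diameter, 60 mm tall; origin under its centre. Leave alone.
- tongs: Steel ice tongs lying flat, 185 mm long along x, 42 mm wide, 13 mm high; origin under the middle. Leave alone.
- stirrer: Bamboo stirrer, a thin rod 180 mm long along x, 8 mm diameter, lying between robot and dispenser; origin under its middle. Leave alone.
There are look-alikes about, which are no part of the job. What is shaped like the cartridge but turquoise is not meant.

How it is judged:
By the outcome, as a careful person would: the job done as asked, in the order asked, and still so for the second after the job is handed in, with the robot touching nothing.
It also fails if it takes over 61 s, if anything falls off the work surface, if the arm or the gripper's body presses on something with over 40 N, if the wrist force passes 120 N, or if a joint passes its speed limit or range.

## Working session

There is one attempt and no reset: what is moved stays moved. The work goes in short steps, Python scripts to look and compute and a shell command to move; the robot and the scene stay as the last step left them, time stands still between calls to the robot, and variables do not carry over. Pictures are saved under pics/ and viewed, at most 10 in all, crops included, and the job is handed in when it is done.

```bash
mkdir -p pics; ls; python3 - <<'E'
from bench import r, optics
import cv2
for n in ("scene","top"):
    c=optics.camera(n); cv2.imwrite(f"pics/{n}0.png",c["pixels"][:,:,::-1]); print({k:v for k,v in c.items() if k!="pixels"})
print(r.read_state())
E
```

```text
pics
{'vfov': 57.90170609118697, 'cx': 318.29645700268964, 'cy': 200.07543064074028, 'rvec': array([ 1.71952595,  1.59772773, -0.81536737]), 'tvec': array([-0.01187679, -0.25384324,  1.53864339])}
{'vfov': 45.79402078012115, 'cx': 323.4594883733871, 'cy': 200.59069565237894, 'rvec': array([ 2.1312073 , -2.16935461,  0.13629791]), 'tvec': array([0.0094422 , 0.56979898, 1.3592101 ])}
{'time': 0.1, 'joint_positions': array([ 1.15137777,  0.33283222, -0.06469619,  1.46081086,  0.02162891,
        1.34989731, -0.0885003 ]), 'joint_vel': array([ 0.00242608, -0.00113142,  0.00051516, -0.00329036, -0.00203442,
        0.00065152, -0.00092293]), 'joint_torque': array([ 5.97263697e-04, -6.24539423e+01,  2.41601933e-02, -3.90715313e+01,
       -6.13290025e-02,  3.65916139e-02,  7.37477330e-05]), 'ee_pos': array([ 0.24142263, -0.57615581,  0.23584097]), 'eef_rot': array([ 9.80379134e-01,  1.97120171e-01, -1.64033009e-04, -6.03854569e-04]), 'ft_force': array([-0.34466621,  0.08762066, -0.33347754]), 'torque': array([ 0.05473774, -0.02643311,  0.04338313]), 'grip_force': 0.0, 'width': 0.08720315929730792}
```

View pics/scene0.png

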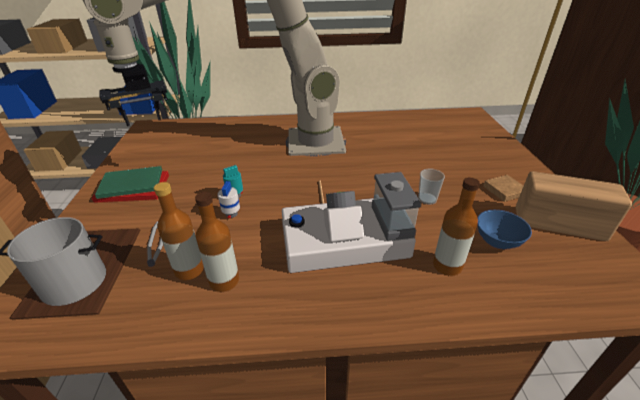

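View pics/top0.png

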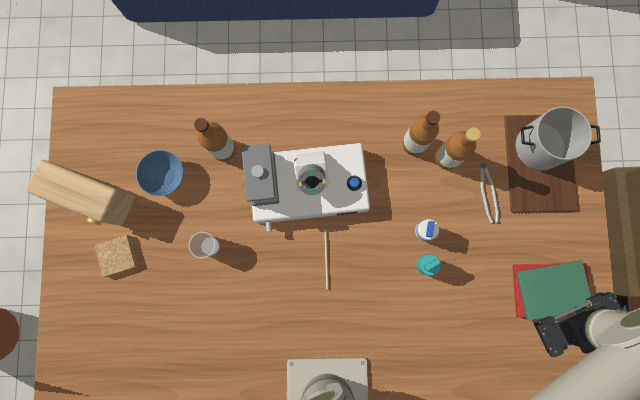

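The pictures show the dispenser at top px (310,182), the cartridge at (428,230) with the turquoise look-alike next to it at (428,265), and the reset button at (354,183). I'll measure these and zoom in.

```bash
cat > h.py <<'E'
import numpy as np, cv2
from scipy.spatial.transform import Rotation as R
from bench import r, optics
def K(c):
    f=200/np.tan(np.radians(c["vfov"])/2); return np.array([[f,0,c["cx"]],[0,f,c["cy"]],[0,0,1.]])
def ray(c,uv):
    Rm=cv2.Rodrigues(c["rvec"])[0]; d=Rm.T@np.linalg.inv(K(c))@np.array([uv[0],uv[1],1.]); return -Rm.T@c["tvec"],d/np.linalg.norm(d)
def onz(c,uv,z):
    o,d=ray(c,uv); return o+d*(z-o[2])/d[2]
def proj(c,p): return cv2.projectPoints(np.array(p,float).reshape(-1,3),c["rvec"],c["tvec"],K(c),None)[0].reshape(-1,2)
def tri(c1,u1,c2,u2):
    o1,d1=ray(c1,u1);o2,d2=ray(c2,u2)
    s=np.linalg.lstsq(np.c_[d1,-d2],o2-o1,rcond=None)[0]; a=o1+s[0]*d1;b=o2+s[1]*d2
    return (a+b)/2,np.linalg.norm(a-b)
def mask(c,h0,h1,smin,vmin,box):
    hsv=cv2.cvtColor(c["pixels"],cv2.COLOR_RGB2HSV); m=cv2.inRange(hsv,(h0,smin,vmin),(h1,255,255))
    z=np.zeros_like(m); x0,y0,x1,y1=box; z[y0:y1,x0:x1]=m[y0:y1,x0:x1]; return z
def blobs(m,amin=3):
    n,l,s,ce=cv2.connectedComponentsWithStats(m)
    out=[]
    for i in range(1,n):
        if s[i,4]>=amin:
            pts=np.argwhere(l==i)[:,::-1].astype(np.float32); out.append((s[i,4],ce[i].round(2),[np.round(q,1) for q in cv2.minAreaRect(pts)]))
    return out
E
python3 - <<'E'
from h import *
t=optics.camera("top"); s=optics.camera("scene")
print("t blue cart",blobs(mask(t,100,125,120,60,(410,215,445,245))))
print("t reset",blobs(mask(t,100,125,120,40,(340,170,370,195))))
print("t yellow",blobs(mask(t,18,35,100,80,(290,160,340,205)),1))
print("t green",blobs(mask(t,45,85,80,40,(290,160,340,205)),1))
print("s blue cart",blobs(mask(s,100,125,120,40,(215,178,245,220))))
print("s reset",blobs(mask(s,100,125,120,40,(280,205,310,235))))
print("s green/yel",blobs(mask(s,45,85,80,40,(320,180,370,240)),1))
a=cv2.resize(t["pixels"][135:235,235:375],None,fx=5,fy=5,interpolation=cv2.INTER_CUBIC)
b=cv2.resize(t["pixels"][210:280,405:455],None,fx=5,fy=5,interpolation=cv2.INTER_CUBIC)
d=cv2.resize(s["pixels"][160:280,210:370],None,fx=5,fy=5,interpolation=cv2.INTER_CUBIC)
cv2.imwrite("pics/port.png",a[:,:,::-1]);cv2.imwrite("pics/cart.png",b[:,:,::-1]);cv2.imwrite("pics/sc.png",d[:,:,::-1])
E
```

```text
t blue cart [(np.int32(94), array([429.78, 228.85]), [array([429.7, 228.6]), array([ 6.1, 15.4]), np.float64(7.1)])]
t reset [(np.int32(81), array([354.28, 182.15]), [array([354.3, 182.1]), array([9.5, 9.5]), np.float64(18.4)])]
t yellow [(np.int32(13), array([323.38, 180.92]), [array([323.5, 181. ]), array([4. , 2.7]), np.float64(63.4)]), (np.int32(13), array([300.  , 183.31]), [array([300., 183.]), array([4., 2.]), np.float64(90.0)])]
t green [(np.int32(25), array([310.48, 173.16]), [array([310.5, 173.1]), array([5.3, 4.4]), np.float64(76.0)]), (np.int32(33), array([312.58, 191.  ]), [array([312.5, 191. ]), array([6., 5.]), np.float64(90.0)])]
s blue cart [(np.int32(100), array([226.15, 187.78]), [array([225.8, 187.9]), array([ 7.6, 15.2]), np.float64(26.6)]), (np.int32(39), array([229.13, 205.18]), [array([229.4, 204.8]), array([ 4.6, 18.2]), np.float64(80.5)])]
s reset [(np.int32(83), array([296.33, 218.73]), [array([296.5, 219. ]), array([11.,  8.]), np.float64(0.0)])]
s green/yel []
```

View pics/port.png

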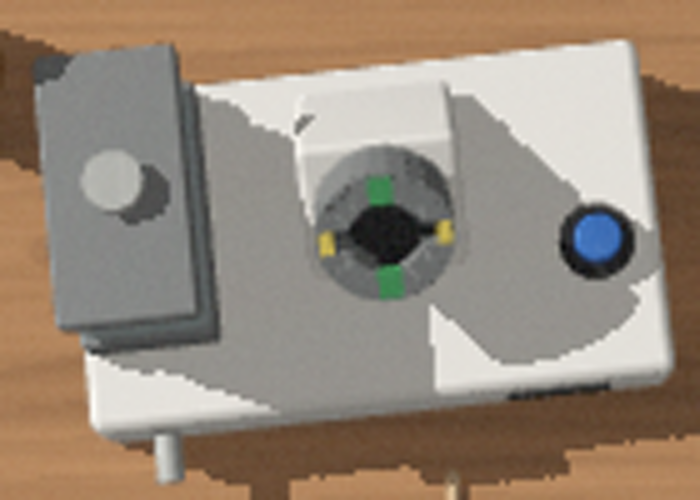

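View pics/cart.png

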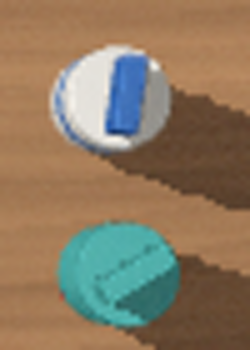

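View pics/sc.png

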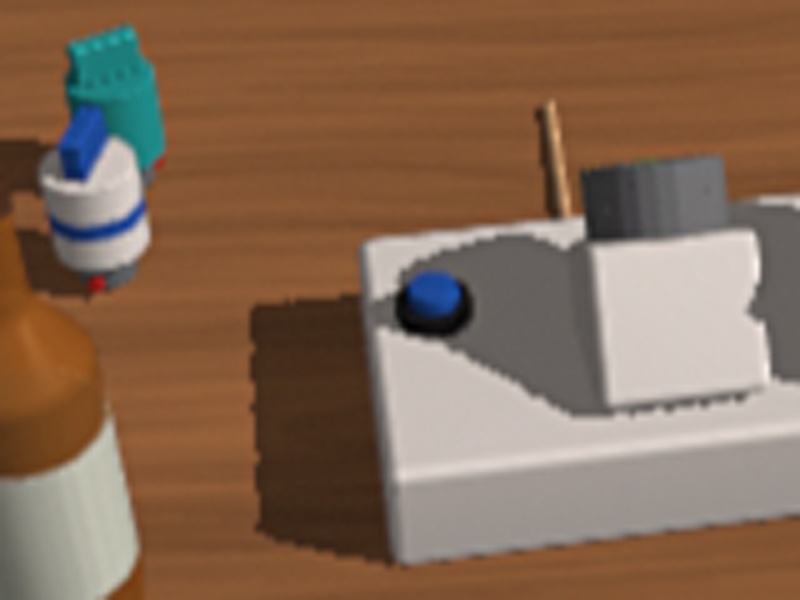

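Cartridge crop: the fin is blue, along world x and leaning slightly to -y. Port crop: the slots are yellow at left and right, the notches green at top and bottom.

```bash
python3 - <<'E'
from h import *
t=optics.camera("top"); s=optics.camera("scene")
yl=onz(t,(300,183.3),.16); yr=onz(t,(323.4,180.95),.16)
print("slots",yl,yr,np.linalg.norm(yl-yr),"mid",(yl+yr)/2)
g1=(310.48,173.16);g2=(312.58,191.)
h=.032*np.sin(np.radians(35))
G1=onz(t,g1,.16+h);G2=onz(t,g2,.16-h);print("green",G1,G2,np.linalg.norm(G1-G2),(G1+G2)/2)
B,e=tri(t,(354.28,182.15),s,(296.33,218.73));print("reset tri",B,e, onz(t,(354.28,182.15),B[2]))
P=(yl+yr)/2
d=P-onz(t,(354.28,182.15),B[2]);print("port-btn",d, "yaw y-axis",np.degrees(np.arctan2(-d[0],d[1])), "slots yaw",np.degrees(np.arctan2(-(yl-yr)[0],(yl-yr)[1])),np.degrees(np.arctan2((G1-G2)[1],(G1-G2)[0])))
# base front edge yaw: bright/shaded low-saturation vs wood
hsv=cv2.cvtColor(t["pixels"],cv2.COLOR_RGB2HSV); m=cv2.inRange(hsv,(0,0,90),(180,45,255));
pts=[]
for u in range(282,360,3):   # back edge (top rows), white to wood
    col=m[135:180,u]; v=135+np.argmax(col>0); pts.append((u,v))
b=np.array([onz(t,p,.07) for p in pts[:]]); l=cv2.fitLine(b[:,:2].astype(np.float32),cv2.DIST_HUBER,0,.01,.01).ravel();print("back edge",np.degrees(np.arctan2(l[1],l[0])),l)
print("fin",blobs(mask(t,100,125,150,120,(410,215,445,245))))
F,e=tri(t,(429.7,228.7),s,(226.0,187.8));print("fin tri",F,e,"onz .116",onz(t,(429.9,228.6),.116))
# fin yaw via PCA
for c,box in ((t,(410,215,445,245)),):
    p=np.argwhere(mask(c,100,125,120,60,box))[:,::-1]; w=np.array([onz(c,q,.112)[:2] for q in p]); r4=cv2.minAreaRect((w*1000).astype(np.float32));print(r4)
    u,sv,v=np.linalg.svd(w-w.mean(0),full_matrices=False);print("fin yaw",np.degrees(np.arctan2(v[0,1],v[0,0])),w.mean(0))
# white body
hb=cv2.inRange(hsv,(0,0,120),(180,60,255));z=np.zeros_like(hb);z[215:245,412:442]=hb[215:245,412:442];print(blobs(z,20))
rs=cv2.cvtColor(s["pixels"],cv2.COLOR_RGB2HSV);print("lug s",blobs(cv2.inRange(rs[205:225,215:245],(0,150,80),(6,255,255)),1))
print("cam t center",ray(t,(0,0))[0],"s",ray(s,(0,0))[0])
for n,uv in (("rumA",(420,135)),("rumB",(455,150))): print(n,onz(t,uv,.1))
E
```

```text
slots [0.60191633 0.06138422 0.16      ] [ 0.60719108 -0.00198311  0.16      ] 0.06358648999162436 mid [0.60455371 0.02970056 0.16      ]
green [0.62571589 0.03209244 0.17835445] [0.58306592 0.02817488 0.14164555] 0.0564084204121601 [0.6043909  0.03013366 0.16      ]
reset tri [ 0.61548377 -0.08913558  0.08362732] 0.001946038796838474 [ 0.61547044 -0.09011019  0.08362732]
port-btn [-0.01091674  0.11981075  0.07637268] yaw y-axis 5.206214748552965 slots yaw 4.758383852127886 5.248097858069536
back edge -84.97674 [ 0.08756015 -0.99615926  0.7228976   0.0080296 ]
fin [(np.int32(86), array([429.85, 228.81]), [array([429.9, 228.7]), array([ 5.9, 14.3]), np.float64(9.5)])]
fin tri [ 0.47683109 -0.29528024  0.10325989] 0.00014055363277243763 onz .116 [ 0.47622392 -0.2931297   0.116     ]
((478.2288513183594, -281.0077209472656), (42.524024963378906, 42.62940979003906), 82.62477111816406)
fin yaw 162.56039568594676 [ 0.4755435 -0.2929159]
[(np.int32(283), array([425.92, 229.57]), [array([426.5, 229. ]), array([20., 23.]), np.float64(90.0)])]
lug s [(np.int32(10), array([13.8, 11.1]), [array([13.5, 11. ]), array([2., 3.]), np.float64(90.0)])]
cam t center [ 0.38563196 -0.00690176  1.4224811 ] s [ 1.38248301 -0.0694771   0.71827193]
rumA [ 0.74618092 -0.28089106  0.1       ]
rumB [ 0.70032503 -0.37863083  0.1       ]
```

```bash
python3 - <<'E'
from h import *
t=optics.camera("top"); s=optics.camera("scene")
print("lug",onz(s,(228.8,216.1),.011))
for smin in (120,150,180):
    m=mask(t,100,125,smin,60,(421,215,445,245)); n,l,st,ce=cv2.connectedComponentsWithStats(m); k=1+np.argmax(st[1:,4]); p=np.argwhere(l==k)[:,::-1]
    w=np.array([onz(t,q,.116)[:2] for q in p]); u,sv,v=np.linalg.svd(w-w.mean(0),full_matrices=False)
    print(len(p),"yaw",np.degrees(np.arctan2(v[0,1],v[0,0]))%180,w.mean(0),np.round(1000*(w@v.T).ptp(0) if hasattr(w,'ptp') else 1000*np.ptp(w@v.T,axis=0)))
ctr=np.array([.4765,-.294])
for yaw in (-5,-8,-11,-14):
    e=np.radians(yaw);d=np.array([np.cos(e),np.sin(e)]);n=np.array([-d[1],d[0]])
    c=[[*(ctr+a*22*d/1000+b*7*n/1000),.116] for a,b in((1,1),(1,-1),(-1,-1),(-1,1))]
    print(yaw,proj(t,c).round(1).tolist(), "lug",proj(s,[*(ctr+.026*d),.011]).round(1))
E
```

```text
lug [ 0.49757561 -0.29906092  0.011     ]
95 yaw 168.61558035280405 [ 0.47557519 -0.29285448] [43. 17.]
89 yaw 166.85061225936832 [ 0.47498515 -0.29276096] [41. 16.]
3 yaw 88.98690893181892 [ 0.45594825 -0.28695472] [5. 0.]
-5 [[428.0, 220.4], [433.1, 220.7], [432.4, 236.6], [427.3, 236.3]] lug [[229.5 217. ]]
-8 [[428.4, 220.3], [433.5, 220.9], [432.0, 236.7], [426.9, 236.1]] lug [[229.1 217. ]]
-11 [[428.9, 220.2], [433.9, 221.1], [431.6, 236.8], [426.5, 235.9]] lug [[228.6 217. ]]
-14 [[429.3, 220.2], [434.3, 221.3], [431.1, 236.9], [426.1, 235.7]] lug [[228.2 217. ]]
```

```bash
cat >> h.py <<'E'
def rel(p,Rm):
    st=r.read_state(); R0=R.from_quat(st["eef_rot"])
    d=R0.inv().apply(np.array(p)-st["ee_pos"]); w=(R0.inv()*Rm).as_rotvec(degrees=True)
    print("t",round(st["time"],2),"shift",(d/.3).round(4),"turn",(w/120).round(4),"F",st["ft_force"].round(1),"w",round(st["width"],4),"q",st["joint_positions"].round(2))
def down(ya):  # tool y at angle ya, pointing down
    a=np.radians(ya); y=np.array([np.cos(a),np.sin(a),0]); z=np.array([0,0,-1.]); return R.from_matrix(np.c_[np.cross(y,z),y,z])
YAW=5.1; PORT=np.array([.6045,.030,.160])
a=np.radians(YAW); dx=np.array([np.cos(a),np.sin(a),0]); dy=np.array([-np.sin(a),np.cos(a),0]); th=np.radians(35)
pz=-np.sin(th)*dx+np.cos(th)*np.array([0,0,1.]); px=np.cross(dy,pz)
def tilt(psi):  # tool z into port, tool y = port x turned by psi deg about tool z
    z=-pz; y=px; x=np.cross(y,z); return R.from_matrix(np.c_[x,y,z])*R.from_euler('z',psi,degrees=True)
E
python3 -c "
from h import *
rel([.4765,-.2938,.240],down(-101));print(px,pz)"
```

```text
t 0.4 shift [ 1.0864 -0.5661 -0.0117] turn [-1.000e-04  0.000e+00  2.811e-01] F [-0.7  0.4 -0.1] w 0.0874 q [ 1.15  0.33 -0.06  1.46  0.02  1.35 -0.09]
[0.81590907 0.07281795 0.57357644] [-0.57130568 -0.05098767  0.81915204]
```

```bash
python3 -m pendant '[[-1,0.2,-0.1,0,0,0,0.05],[-1,0.4,-0.2,0,0,0,0.12],[-1,0.6,-0.3,0,0,0,0.2],[-1,0.8,-0.4,0,0,0,0.281],[-1,0.95,-0.5,0,0,0,0.281],[-1,1,-0.566,0,0,0,0.281],[-1,1,-0.566,0,0,0,0.281],[-1,1,-0.566,0,0,0,0.281]]' 40; python3 -c "
from h import *
rel([.4765,-.2938,.240],down(-101))"
```

```text
time: 1.4
ee_pos: [0.4522, -0.3048, 0.2366]
eef_rot: [0.995, -0.096, -0.0, 0.0]
ft_force: [0.0, -0.6, -0.7]
width: 0.0873
grip_force: 0.0
t 1.4 shift [ 0.0726 -0.0515 -0.0112] turn [ 0.0003 -0.     -0.0003] F [ 0.  -0.6 -0.7] w 0.0873 q [ 0.71  0.17 -0.22  1.67  0.04  1.31 -1.28]
```

```bash
python3 -m pendant '[[-1,0.0726,-0.0515,0,0,0,0],[-1,0.0726,-0.0515,0.15,0,0,0],[-1,0.0726,-0.0515,0.28,0,0,0],[-1,0.0726,-0.0515,0.38,0,0,0],[-1,0.0726,-0.0515,0.43,0,0,0],[-1,0.0726,-0.0515,0.438,0,0,0],[-1,0.0726,-0.0515,0.438,0,0,0],[-1,0.0726,-0.0515,0.438,0,0,0]]' 40; python3 - <<'E'
from h import *
rel([.4765,-.2938,.104],down(-101))
t=optics.camera("top"); s=optics.camera("scene")
a=cv2.resize(t["pixels"][190:270,390:470],None,fx=5,fy=5,interpolation=cv2.INTER_CUBIC);b=cv2.resize(s["pixels"][150:230,190:270],None,fx=5,fy=5,interpolation=cv2.INTER_CUBIC)
cv2.imwrite("pics/g1.png",np.hstack([a,b])[:,:,::-1])
E
```

```text
time: 2.4
ee_pos: [0.4776, -0.2934, 0.1063]
eef_rot: [0.995, -0.096, 0.001, 0.0]
ft_force: [0.6, -0.5, 0.4]
width: 0.0868
grip_force: 0.0
t 2.4 shift [-0.0032  0.0021  0.0078] turn [ 0.0004 -0.0009  0.0001] F [ 0.6 -0.5  0.4] w 0.0868 q [ 0.67  0.31 -0.24  1.78  0.08  1.06 -1.36]
```

View pics/g1.png

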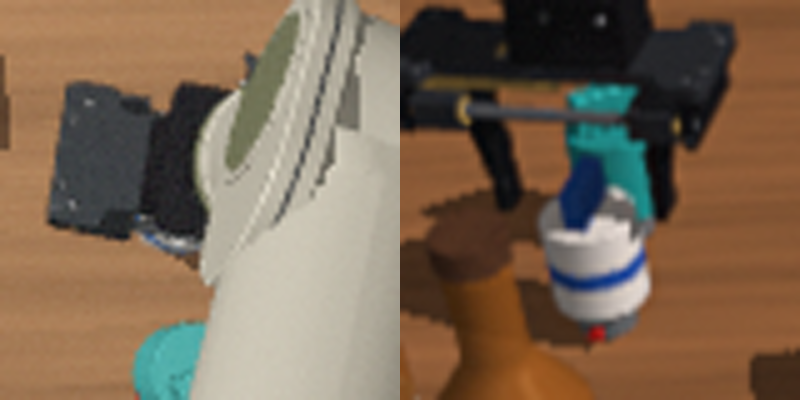

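The fingers straddle the fin (it is centred between them in the scene view), so I'll close.

```bash
python3 -m pendant '[[1,-0.003,0.002,0.006,0,0,0],[1,-0.003,0.002,0.006,0,0,0],[1,-0.003,0.002,0.006,0,0,0],[1,-0.003,0.002,0.006,0,0,0],[1,-0.003,0.002,0.006,0,0,0],[1,-0.003,0.002,0.006,0,0,0],[1,-0.003,0.002,0.006,0,0,0]]' 55; python3 -c "
from h import *
rel([.4765,-.2938,.104],down(-101))"
```

```text
time: 3.38
ee_pos: [0.476, -0.2933, 0.1033]
eef_rot: [0.995, -0.096, -0.0, 0.0]
ft_force: [-0.7, -0.3, -0.2]
width: 0.0249
grip_force: 0.0
t 3.38 shift [ 0.0021  0.0013 -0.0022] turn [0.     0.     0.0002] F [-0.7 -0.3 -0.2] w 0.0249 q [ 0.67  0.31 -0.23  1.78  0.08  1.05 -1.36]
```

```bash
python3 -m pendant '[[1,0,0,0,0,0,0],[1,0,0,0,0,0,0],[1,0,0,0,0,0,0],[1,0,0,0,0,0,0]]' 55; python3 -m pendant '[[1,0,0,-0.1,0,0,0],[1,0,0,-0.3,0,0,0],[1,0,0,-0.5,0,0,0],[1,0,0,-0.66,0,0,0],[1,0,0,-0.66,0,0,0],[1,0,0,-0.66,0,0,0]]' 55;python3 -c "
from h import *
T=PORT+pz*(.104+.06)
print(T);rel(T,tilt(0))"
```

```text
time: 3.88
ee_pos: [0.4759, -0.2933, 0.1033]
eef_rot: [0.995, -0.096, 0.0, 0.0]
ft_force: [0.2, 0.5, -0.8]
width: 0.0137
grip_force: 55.0
time: 4.62
ee_pos: [0.4756, -0.2931, 0.3004]
eef_rot: [0.995, -0.096, -0.001, -0.0]
ft_force: [-0.3, 0.3, -2.3]
width: 0.0135
grip_force: 55.0
[0.51080587 0.02163802 0.29434094]
t 4.62 shift [-0.0847 -1.0523  0.0205] turn [-0.203   0.2692 -0.8529] F [-0.3  0.3 -2.3] w 0.0135 q [ 0.68  0.17 -0.24  1.53  0.04  1.45 -1.32]
```

```bash
python3 -m pendant '[[1,-0.01,-0.05,-0.04,-0.02,0.027,-0.085],[1,-0.02,-0.14,-0.06,-0.04,0.054,-0.17],[1,-0.03,-0.24,-0.08,-0.06,0.081,-0.255],[1,-0.04,-0.34,-0.1,-0.08,0.108,-0.34],[1,-0.05,-0.44,-0.1,-0.1,0.135,-0.425],[1,-0.05,-0.54,-0.1,-0.12,0.162,-0.51],[1,-0.05,-0.64,-0.1,-0.14,0.189,-0.595],[1,-0.05,-0.7,-0.1,-0.14,0.189,-0.595]]' 55;python3 -c "
from h import *
T=PORT+pz*(.104+.06)
print(T);rel(T,tilt(0))"
```

```text
time: 5.62
ee_pos: [0.5002, -0.0833, 0.3295]
eef_rot: [0.836, 0.5, 0.169, 0.152]
ft_force: [-0.5, -0.7, -0.7]
width: 0.0138
grip_force: 55.0
[0.51080587 0.02163802 0.29434094]
t 5.62 shift [ 0.3109 -0.1804  0.0905] turn [-0.062   0.0798 -0.2582] F [-0.5 -0.7 -0.7] w 0.0138 q [ 0.5  -0.29 -0.37  1.96 -0.08  1.   -0.35]
```

```bash
python3 -m pendant '[[1,0.05,-0.03,0,-0.016,0.02,-0.065],[1,0.12,-0.08,0,-0.031,0.04,-0.13],[1,0.2,-0.12,0.02,-0.047,0.06,-0.195],[1,0.27,-0.16,0.06,-0.062,0.08,-0.258],[1,0.311,-0.18,0.09,-0.062,0.08,-0.258],[1,0.311,-0.18,0.09,-0.062,0.08,-0.258],[1,0.311,-0.18,0.09,-0.062,0.08,-0.258]]' 55;python3 - <<'E'
from h import *
T=PORT+pz*(.104+.06)
rel(T,tilt(0))
t=optics.camera("top"); s=optics.camera("scene")
a=cv2.resize(t["pixels"][130:230,260:360],None,fx=4,fy=4,interpolation=cv2.INTER_CUBIC);b=cv2.resize(s["pixels"][125:225,300:400],None,fx=4,fy=4,interpolation=cv2.INTER_CUBIC)
cv2.imwrite("pics/p1.png",np.hstack([a,b])[:,:,::-1])
# predicted
o=PORT+pz*.06
print("scene: tip",proj(s,[o,PORT,o+pz*.102,o+dy*.026+pz*.011,o-dy*.026+pz*.011]).round(1).tolist())
E
```

```text
time: 6.5
ee_pos: [0.5121, 0.02, 0.2963]
eef_rot: [0.644, 0.703, 0.222, 0.203]
ft_force: [-0.1, -0.3, -1.0]
width: 0.0135
grip_force: 55.0
t 6.5 shift [ 0.0058 -0.0069  0.0032] turn [ 0.0008  0.0003 -0.0012] F [-0.1 -0.3 -1. ] w 0.0135 q [ 0.29 -0.37 -0.34  2.14 -0.2   0.74  0.12]
scene: tip [[337.1, 169.1], [339.3, 191.6], [333.2, 130.5], [346.2, 164.0], [327.0, 165.8]]
```

View pics/p1.png

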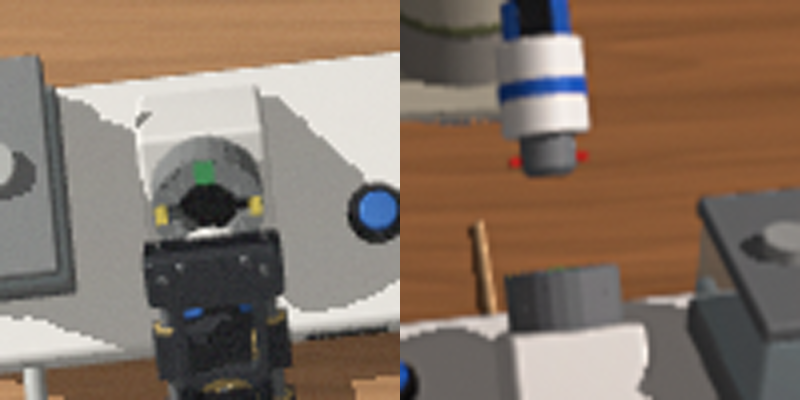

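The cartridge hangs over the port, with the lugs level at scene px (328,165) and (346,164). Next I'll measure the in-hand offset along the fin.

```bash
python3 - <<'E'
from h import *
t=optics.camera("top"); s=optics.camera("scene")
hs=cv2.cvtColor(s["pixels"],cv2.COLOR_RGB2HSV); m=cv2.inRange(hs,(0,130,70),(8,255,255))|cv2.inRange(hs,(172,130,70),(180,255,255)); z=np.zeros_like(m); z[155:175,322:352]=m[155:175,322:352]
print("lugs",blobs(z,1))
# widths of spigot/body: rows
st=r.read_state(); Rt=R.from_quat(st["eef_rot"]); o=st["ee_pos"]+Rt.apply([0,0,.104])
ax,ay,az=Rt.as_matrix().T
print("pred lug centre of visible (23mm)",proj(s,[o-az*.011+ax*.0225,o-az*.011-ax*.0225]).round(2).tolist(), "mm/px",.045/np.linalg.norm(np.diff(proj(s,[o-az*.011+ax*.0225,o-az*.011-ax*.0225]),axis=0)))
blue=mask(s,100,125,120,60,(318,140,355,152));print("band",blobs(blue,5),"pred",proj(s,[o-az*.0575]).round(2))
# port rim outline in scene: grey extent
g=cv2.cvtColor(s["pixels"],cv2.COLOR_RGB2GRAY)
for v in (197,200,203): 
    row=hs[v,315:365]; print(v,[int(q) for q in row[:,1]])
print("pred rim sides",proj(s,[PORT+dy*.038-pz*.02,PORT-dy*.038-pz*.02,PORT+px*.038]).round(2).tolist())
E
```

```text
lugs [(np.int32(12), array([345. , 163.5]), [array([345. , 163.5]), array([3., 2.]), np.float64(90.0)]), (np.int32(11), array([328.64, 165.09]), [array([328.5, 165. ]), array([2., 3.]), np.float64(90.0)])]
pred lug centre of visible (23mm) [[344.47, 163.64], [327.74, 165.21]] mm/px 0.0026779797970803
band [(np.int32(75), array([335.52, 146.19]), [array([335.3, 146.2]), array([ 3.7, 21.1]), np.float64(84.3)])] pred [[334.39 146.84]]
197 [156, 158, 155, 158, 162, 138, 114, 117, 132, 159, 156, 91, 11, 5, 0, 5, 10, 10, 9, 7, 4, 8, 6, 6, 6, 3, 3, 2, 2, 2, 5, 6, 6, 6, 4, 7, 7, 2, 4, 16, 113, 160, 161, 160, 159, 157, 161, 164, 165, 165]
200 [158, 160, 158, 158, 158, 149, 122, 114, 117, 153, 160, 126, 11, 16, 0, 5, 5, 5, 0, 4, 7, 7, 3, 3, 6, 6, 5, 2, 2, 2, 2, 4, 4, 4, 6, 4, 4, 4, 2, 7, 55, 77, 63, 62, 56, 41, 31, 17, 17, 17]
203 [149, 145, 136, 128, 117, 84, 68, 70, 79, 63, 49, 48, 22, 12, 5, 5, 10, 10, 10, 8, 7, 8, 10, 6, 8, 6, 6, 3, 0, 0, 2, 7, 6, 7, 6, 6, 4, 4, 4, 2, 2, 20, 20, 20, 20, 22, 20, 20, 20, 20]
pred rim sides [[353.97, 197.59], [325.94, 200.55], [341.9, 191.59]]
```

```bash
python3 -m pendant '[[1,0.006,-0.007,0.04,0,0,0],[1,0.006,-0.007,0.1,0,0,0],[1,0.006,-0.007,0.15,0,0,0],[1,0.006,-0.007,0.18,0,0,0],[1,0.006,-0.007,0.19,0,0,0],[1,0.006,-0.007,0.19,0,0,0]]' 55;python3 -c "
from h import *
rel(PORT+pz*(.1033-.012),tilt(0))"
```

```text
time: 7.45
ee_pos: [0.5429, 0.0252, 0.2486]
eef_rot: [0.644, 0.703, 0.223, 0.204]
ft_force: [0.0, 0.3, -1.7]
width: 0.0136
grip_force: 55.0
t 7.45 shift [-0.0022 -0.0009  0.0558] turn [ 0.0012  0.0001 -0.0002] F [ 0.   0.3 -1.7] w 0.0136 q [ 0.31 -0.25 -0.39  2.16 -0.15  0.6   0.08]
```

```bash
python3 -m pendant '[[1,-0.002,-0.001,0.015,0,0,0],[1,-0.002,-0.001,0.03,0,0,0],[1,-0.002,-0.001,0.045,0,0,0],[1,-0.002,-0.001,0.056,0,0,0],[1,-0.002,-0.001,0.056,0,0,0]]' 55;python3 -c "
from h import *
rel(PORT+pz*(.1033-.012),tilt(0)); st=r.read_state(); print('tool F',R.from_quat(st['eef_rot']).inv().apply(st['ft_force']),st['torque'])"
```

```text
time: 8.07
ee_pos: [0.5523, 0.0255, 0.2343]
eef_rot: [0.644, 0.703, 0.223, 0.204]
ft_force: [0.8, -0.2, -1.4]
width: 0.0136
grip_force: 55.0
t 8.07 shift [-0.0004  0.001  -0.0012] turn [ 0.001   0.     -0.0002] F [ 0.8 -0.2 -1.4] w 0.0136 q [ 0.31 -0.21 -0.41  2.16 -0.13  0.56  0.06]
tool F [-0.22790939 -0.1564592   1.64946609] [-0.10405259  0.8026978   0.00202093]
```

```bash
python3 -m pendant '[[1,0,0,0.012,0,0,0],[1,0,0,0.024,0,0,0],[1,0,0,0.036,0,0,0],[1,0,0,0.048,0,0,0],[1,0,0,0.048,0,0,0],[1,0,0,0.048,0,0,0]]' 60;python3 -c "
from h import *
rel(PORT+pz*(.1033-.0265),tilt(0)); st=r.read_state(); print('tool F',R.from_quat(st['eef_rot']).inv().apply(st['ft_force']),st['torque'])"
```

```text
time: 8.82
ee_pos: [0.5608, 0.0261, 0.2232]
eef_rot: [0.644, 0.703, 0.223, 0.204]
ft_force: [-5.8, -0.9, 5.9]
width: 0.0136
grip_force: 60.0
t 8.82 shift [-0.0001 -0.0012  0.0005] turn [ 0.0016  0.0002 -0.0002] F [-5.8 -0.9  5.9] w 0.0136 q [ 0.32 -0.17 -0.42  2.16 -0.1   0.53  0.04]
tool F [-0.38219669 -1.34615951 -8.20104759] [-0.08628408  0.99091488 -0.01007516]
```

```bash
python3 -m pendant '[[1,0,-0.001,0.002,0,0,0],[1,0,-0.001,0.002,0,0,0.06],[1,0,-0.001,0.002,0,0,0.12],[1,0,-0.001,0.002,0,0,0.19],[1,0,-0.001,0.002,0,0,0.26],[1,0,-0.001,0.002,0,0,0.33],[1,0,-0.001,0.002,0,0,0.4],[1,0,-0.001,0.002,0,0,0.4]]' 60;python3 -c "
from h import *
rel(PORT+pz*(.1033-.0265),tilt(90)); st=r.read_state(); print('tool F',R.from_quat(st['eef_rot']).inv().apply(st['ft_force']),R.from_quat(st['eef_rot']).inv().apply(st['torque']))"
```

```text
time: 9.82
ee_pos: [0.5608, 0.026, 0.2225]
eef_rot: [0.874, 0.38, 0.287, 0.095]
ft_force: [-6.5, 1.1, 5.5]
width: 0.0134
grip_force: 60.0
t 9.82 shift [ 0.0004  0.0001 -0.0016] turn [ 0.0008 -0.0013  0.3487] F [-6.5  1.1  5.5] w 0.0134 q [ 0.46 -0.18 -0.55  2.15 -0.16  0.53 -0.75]
tool F [-0.42312286 -2.56484458 -8.14354575] [ 0.86955674 -0.72404477  0.05575911]
```

```bash
python3 -m pendant '[[1,0,0,0,0,0,0.07],[1,0,0,0,0,0,0.14],[1,0,0,0,0,0,0.21],[1,0,0,0,0,0,0.28],[1,0,0,0,0,0,0.33],[1,0,0,0,0,0,0.352],[1,0,0,0,0,0,0.352]]' 60;python3 -c "
from h import *
rel(PORT+pz*(.1033-.0265),tilt(90)); st=r.read_state(); print('tool F',R.from_quat(st['eef_rot']).inv().apply(st['ft_force']),R.from_quat(st['eef_rot']).inv().apply(st['torque']))"
```

```text
time: 10.7
ee_pos: [0.5608, 0.0267, 0.2224]
eef_rot: [0.952, 0.04, 0.302, -0.014]
ft_force: [-6.1, 1.9, 5.6]
width: 0.0137
grip_force: 60.0
t 10.7 shift [ 0.0004  0.0021 -0.0018] turn [-0.0002 -0.0014 -0.0023] F [-6.1  1.9  5.6] w 0.0137 q [ 0.59 -0.18 -0.66  2.15 -0.21  0.53 -1.44]
tool F [-1.63843702 -2.44068038 -7.99508721] [ 0.7609768  -1.15966107 -0.01890272]
```

```bash
python3 -m pendant '[[1,0,0.002,0,0,0,0.015],[1,0,0.002,0,0,0,0.03],[1,0,0.002,0,0,0,0.03]]' 60;python3 -c "
from h import *
rel(PORT+pz*(.1033-.0265),tilt(90)); st=r.read_state(); print('tool F',R.from_quat(st['eef_rot']).inv().apply(st['ft_force']),R.from_quat(st['eef_rot']).inv().apply(st['torque']))"
```

```text
time: 11.08
ee_pos: [0.5608, 0.0267, 0.2224]
eef_rot: [0.953, 0.011, 0.301, -0.024]
ft_force: [-7.0, 2.7, 5.4]
width: 0.0139
grip_force: 60.0
t 11.07 shift [ 0.0005  0.0019 -0.0018] turn [-0.0005 -0.0013 -0.032 ] F [-7.   2.7  5.4] w 0.0139 q [ 0.6  -0.18 -0.67  2.15 -0.22  0.53 -1.49]
tool F [-2.55605371 -3.19453785 -8.28349465] [ 1.09815944 -1.26337868 -0.00871294]
```

```bash
python3 -m pendant '[[1,0,0,0,0,0,-0.02],[1,0,0,-0.008,0,0,-0.02],[1,0,0,-0.016,0,0,-0.02],[1,0,0,-0.022,0,0,-0.02],[1,0,0,-0.026,0,0,-0.02],[1,0,0,-0.026,0,0,-0.02]]' 60;python3 -c "
from h import *
rel(PORT+pz*(.1033-.020),tilt(90)); st=r.read_state(); print('tool F',R.from_quat(st['eef_rot']).inv().apply(st['ft_force']),R.from_quat(st['eef_rot']).inv().apply(st['torque']))"
```

```text
time: 11.82
ee_pos: [0.5564, 0.0259, 0.2277]
eef_rot: [0.953, 0.03, 0.301, -0.018]
ft_force: [15.5, 3.4, -13.7]
width: 0.0139
grip_force: 60.0
t 11.82 shift [ 0.0024  0.0006 -0.0005] turn [-0.0006 -0.0013 -0.0121] F [ 15.5   3.4 -13.7] w 0.0139 q [ 0.59 -0.2  -0.65  2.15 -0.23  0.55 -1.44]
tool F [ 4.90923476 -2.16058028 20.24270196] [ 1.05040609  0.34753187 -0.04713286]
```

Pulling back meets resistance at the 20 mm locked depth, so the lugs are in the notches. I'll release and back off along the axis.

```bash
python3 -m pendant '[[1,0,0,0.004,0,0,0],[1,0,0,0.004,0,0,0],[-1,0,0,0.004,0,0,0],[-1,0,0,0.004,0,0,0],[-1,0,0,0.004,0,0,0],[-1,0,0,0.004,0,0,0],[-1,0,0,0.004,0,0,0],[-1,0,0,0.004,0,0,0]]' 60; python3 -m pendant '[[-1,0,0,0,0,0,0],[-1,0,0,-0.03,0,0,0],[-1,0,0,-0.1,0,0,0],[-1,0,0,-0.2,0,0,0],[-1,0,0,-0.3,0,0,0],[-1,0,0,-0.4,0,0,0],[-1,0,0,-0.4,0,0,0]]'; python3 - <<'E'
from h import *
rel([.52,-.09,.30],down(-90))
t=optics.camera("top"); s=optics.camera("scene")
a=cv2.resize(t["pixels"][130:230,270:370],None,fx=4,fy=4,interpolation=cv2.INTER_CUBIC);b=cv2.resize(s["pixels"][135:235,285:385],None,fx=4,fy=4,interpolation=cv2.INTER_CUBIC)
cv2.imwrite("pics/l1.png",np.hstack([a,b])[:,:,::-1])
o=PORT-pz*.02; print("pred band",proj(s,[o+pz*.0575]).round(1),"fin",proj(s,[o+pz*.102]).round(1))
E
```

```text
time: 12.82
ee_pos: [0.5569, 0.0252, 0.2277]
eef_rot: [0.953, 0.03, 0.302, -0.017]
ft_force: [-0.9, 0.3, -0.5]
width: 0.0658
grip_force: 0.0
time: 13.7
ee_pos: [0.4882, 0.0192, 0.3285]
eef_rot: [0.952, 0.03, 0.304, -0.017]
ft_force: [-0.9, 0.7, -0.3]
width: 0.0876
grip_force: 0.0
t 13.7 shift [0.0138 0.3717 0.1205] turn [-0.0162 -0.2947  0.0295] F [-0.9  0.7 -0.3] w 0.0876 q [ 0.52 -0.47 -0.48  2.12 -0.37  0.85 -1.32]
pred band [[337.9 177.5]] fin [[336.2 160.8]]
```

View pics/l1.png

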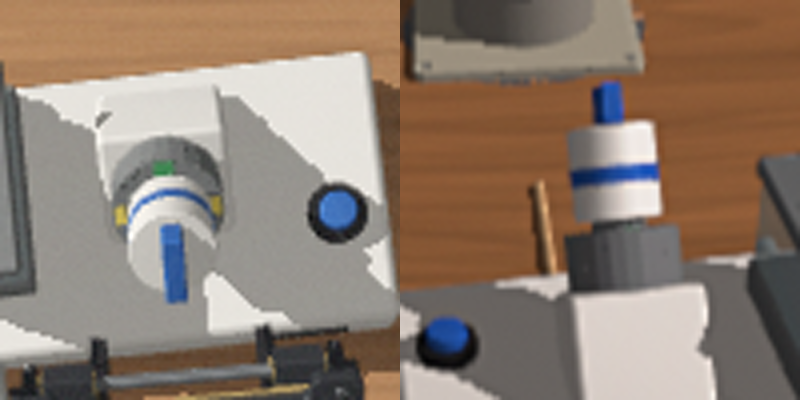

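Locked: the fin lies along port x, there's a 7 mm gap to the rim, and the lug is under the green mark. Now for the button.

```bash
python3 -c "
from h import *
rel([.54,-.12,.33],down(5))"
```

```text
t 13.8 shift [0.1274 0.4747 0.064 ] turn [ 0.2273 -0.2333 -0.735 ] F [-0.2  0.5 -0. ] w 0.0872 q [ 0.52 -0.47 -0.48  2.12 -0.37  0.85 -1.32]
```

```bash
python3 -m pendant '[[1,0.01,0.1,0,0,0,0],[1,0.03,0.25,0.01,0.02,-0.02,-0.07],[1,0.06,0.4,0.03,0.045,-0.046,-0.146],[1,0.127,0.475,0.064,0.068,-0.07,-0.22],[1,0.127,0.475,0.064,0.091,-0.093,-0.293],[1,0.127,0.475,0.064,0.114,-0.117,-0.367],[1,0.127,0.475,0.064,0.136,-0.14,-0.44],[1,0.127,0.475,0.064,0.16,-0.163,-0.514]]' 20;python3 -c "
from h import *
rel([.6155,-.0901,.20],down(5))"
```

```text
time: 14.8
ee_pos: [0.5401, -0.1202, 0.3282]
eef_rot: [0.821, 0.561, 0.1, -0.008]
ft_force: [-0.5, -0.0, 0.5]
width: 0.0151
grip_force: 0.0
t 14.8 shift [0.1067 0.1531 0.4702] turn [ 0.0656 -0.0706 -0.2185] F [-0.5 -0.   0.5] w 0.0151 q [ 0.39  0.06 -0.17  1.6  -0.15  1.35 -0.12]
```

```bash
python3 -m pendant '[[1,0,0,0,0.016,-0.018,-0.055],[1,0,0,0,0.033,-0.035,-0.11],[1,0.02,0.03,0.1,0.05,-0.053,-0.165],[1,0.05,0.07,0.25,0.066,-0.071,-0.2185],[1,0.08,0.12,0.36,0.066,-0.071,-0.2185],[1,0.107,0.153,0.44,0.066,-0.071,-0.2185],[1,0.107,0.153,0.47,0.066,-0.071,-0.2185],[1,0.107,0.153,0.47,0.066,-0.071,-0.2185]]' 20;python3 -c "
from h import *
rel([.6155,-.0901,.1036],down(5))"
```

```text
time: 15.8
ee_pos: [0.6153, -0.0905, 0.2011]
eef_rot: [0.677, 0.736, 0.0, 0.0]
ft_force: [0.0, -0.1, -0.1]
width: 0.0006
grip_force: 0.0
t 15.8 shift [0.0011 0.0004 0.3249] turn [ 0.0004 -0.0001 -0.0024] F [ 0.  -0.1 -0.1] w 0.0006 q [ 0.26  0.36 -0.24  1.51  0.09  1.29  0.09]
```

```bash
python3 -m pendant '[[1,0.001,0,0.1,0,0,0],[1,0.001,0,0.2,0,0,0],[1,0.001,0,0.28,0,0,0],[1,0.001,0,0.315,0,0,0],[1,0.001,0,0.32,0,0,0],[1,0.001,0,0.32,0,0,0]]'; python3 -m pendant '[[1,0,0,0.01,0,0,0],[1,0,0,0.02,0,0,0],[1,0,0,0.026,0,0,0],[1,0,0,0.03,0,0,0],[1,0,0,0.03,0,0,0]]'
```

```text
time: 16.55
ee_pos: [0.6168, -0.0902, 0.1074]
eef_rot: [0.677, 0.736, 0.001, 0.002]
ft_force: [0.4, 1.3, 0.0]
width: 0.0006
grip_force: 0.0
time: 17.18
ee_pos: [0.6172, -0.0902, 0.1001]
eef_rot: [0.677, 0.736, 0.002, 0.002]
ft_force: [-8.8, -0.1, 23.7]
width: 0.0006
grip_force: 12.0
```

```bash
python3 - <<'E'
from h import *
st=r.read_state();print(st["ee_pos"],st["ft_force"],st["torque"],st["joint_torque"])
t=optics.camera("top"); s=optics.camera("scene")
a=cv2.resize(t["pixels"][130:230,290:390],None,fx=4,fy=4,interpolation=cv2.INTER_CUBIC);b=cv2.resize(s["pixels"][145:245,250:350],None,fx=4,fy=4,interpolation=cv2.INTER_CUBIC)
cv2.imwrite("pics/b1.png",np.hstack([a,b])[:,:,::-1])
print(proj(s,[[.6155,-.0901,.0836],[*st["ee_pos"][:2],st["ee_pos"][2]-.014]]))
E
```

```text
[ 0.61717391 -0.09019441  0.10014298] [-8.83049176 -0.1005677  23.72437511] [0.08976389 1.73755254 0.04770376] [-5.13515174e-01 -5.19955873e+01 -2.35554032e+00 -2.97447896e+01
  8.54539499e-02 -2.79917680e+00 -6.51306837e-03]
[[295.62404885 218.75790571]
 [295.55113905 218.43505957]]
```

View pics/b1.png

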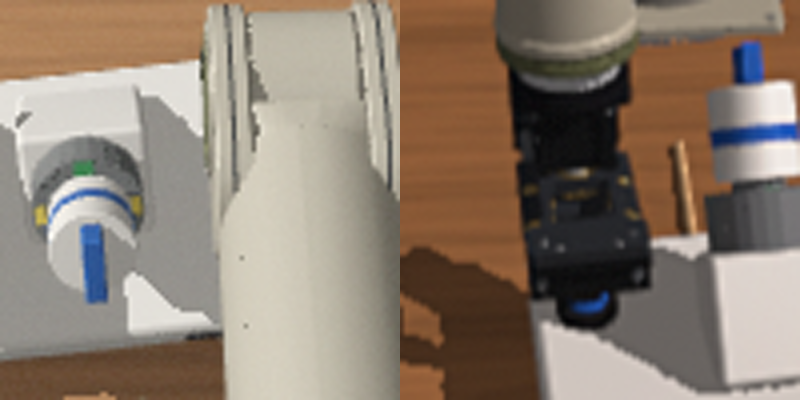

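The fingers are on the button with a firm stop. To confirm it bottomed, I'll ease off in small steps and watch for the spring range.

```bash
python3 -c "from bench import r;print(r.finger_overhang)"; for i in 1; do python3 -m pendant '[[1,0,0,-0.004,0,0,0],[1,0,0,-0.004,0,0,0]]'; done; python3 -m pendant '[[1,0,0,-0.005,0,0,0],[1,0,0,-0.005,0,0,0]]';python3 -m pendant '[[1,0,0,-0.005,0,0,0],[1,0,0,-0.005,0,0,0]]';python3 -m pendant '[[1,0,0,-0.005,0,0,0],[1,0,0,-0.005,0,0,0]]';python3 -m pendant '[[1,0,0,-0.005,0,0,0],[1,0,0,-0.005,0,0,0]]'
```

```text
0.014
time: 17.52
ee_pos: [0.6171, -0.0902, 0.1003]
eef_rot: [0.677, 0.736, 0.002, 0.002]
ft_force: [-3.7, -0.3, 14.4]
width: 0.0005
grip_force: 7.6
time: 17.77
ee_pos: [0.617, -0.0902, 0.1007]
eef_rot: [0.677, 0.736, 0.001, 0.002]
ft_force: [2.0, -0.7, 5.1]
width: 0.0
grip_force: 2.4
time: 18.02
ee_pos: [0.6168, -0.0901, 0.1017]
eef_rot: [0.677, 0.736, 0.001, 0.002]
ft_force: [3.0, -1.1, 5.0]
width: 0.0002
grip_force: 2.1
time: 18.27
ee_pos: [0.6162, -0.0901, 0.1028]
eef_rot: [0.677, 0.736, 0.001, 0.001]
ft_force: [2.6, 0.0, 3.5]
width: 0.0006
grip_force: 1.7
time: 18.52
ee_pos: [0.616, -0.09, 0.1041]
eef_rot: [0.677, 0.736, 0.001, 0.001]
ft_force: [2.7, -0.5, 2.3]
width: 0.0005
grip_force: 1.3
```

There was 5 N at the stop, then it fell away over the spring range, so the button went fully down. Now I'll retreat.

```bash
python3 -m pendant '[[1,0,0,-0.03,0,0,0],[1,0,0,-0.1,0,0,0],[1,0,0,-0.25,0,0,0],[1,0,0,-0.45,0,0,0],[1,0,0,-0.6,0,0,0],[1,0,0,-0.7,0,0,0],[1,0,0,-0.7,0,0,0],[1,0,0,-0.7,0,0,0]]'; python3 - <<'E'
from h import *
t=optics.camera("top"); s=optics.camera("scene")
print("s band",blobs(mask(s,100,125,120,60,(325,170,352,183)),5)[0][1],"fin",blobs(mask(s,100,125,120,60,(325,150,352,167)),5)[0][1],"reset",blobs(mask(s,100,125,120,40,(280,205,310,235))))
cv2.imwrite("pics/end.png",s["pixels"][:,:,::-1])
E
```

```text
time: 19.52
ee_pos: [0.615, -0.09, 0.3133]
eef_rot: [0.677, 0.736, 0.0, 0.0]
ft_force: [-0.2, -0.6, -0.7]
width: 0.0006
grip_force: 0.0
s band [338.47 178.16] fin [336.68 160.73] reset [(np.int32(83), array([296.37, 218.69]), [array([296.5, 219. ]), array([ 8., 11.]), np.float64(90.0)])]
```

View pics/end.png

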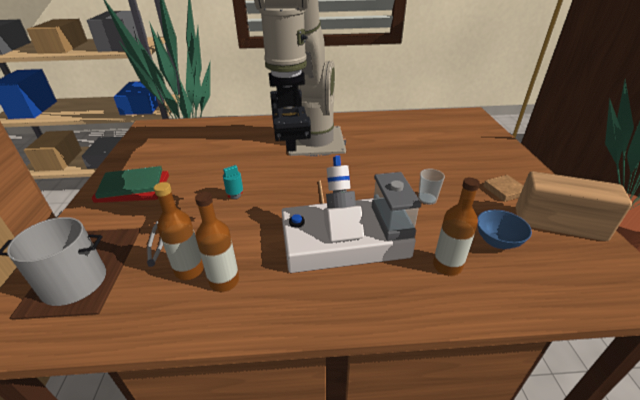

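The cartridge is locked in the port (band at px (338,178)), the button is back up at (296,219), and nothing else has moved.

```bash
python3 -c "
from bench import r
print(r.close_job())"
```

```text
the job is handed in; nothing more can be done
None
```

The filter is locked in the port, the reset button was pressed right down and sprang back, the other items look undisturbed in the last picture, and the job was handed in at about 20 s.

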